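Lay the straightedge flush against the clamped housing

ROBOT

A 6-joint arm with a two-finger parallel gripper is mounted at the origin on the work surface. World frame = base frame: x ahead of the robot, y to its left, z up, the work surface at z = 0. Lengths are in m, angles in rad, forces in N, time in s.
With the tool pointing down it reaches from about 0.35 to 0.875 m from the base axis. Payload 4.2 kg.
Tool frame: the origin (TCP) lies on the centre line of the jaws, within the pads' length; the fingertips stand 17 mm ahead of it and the grasp point (between the pads) lies 2 mm behind it; z points along the fingers, y is the line along which they close (so a half turn about z gives the same grasp; the last joint's range is limited). The gripper opens to 85 mm and grips with 20 to 120 N. Pads are 22 mm wide; open, the fingers measure 114 mm over their backs; the gripper's body (76 mm by 85 mm) begins 54 mm behind the grasp point. The pads swing forward as they close: fully open they stand 13 mm farther back than shut.
Start: joints at [1.555, 0.385, 0.008, 0, -1.194, -0.259], TCP at [0.17, 0.602, 0.248] pointing down, gripper open.
Joint ranges: [-3.14, 3.14], [-1.21, 2.06], [-1.07, 1.41], [-3.16, 2.05], [-2.99, -0.16], [-3.1, 3.1]. Speed limits (rad/s): [2.79, 2.79, 3.14, 3.14, 3.14, 3.14].

INTERFACE

Orientations are given as [roll, pitch, yaw] about the fixed x, y, z axes, in that order (R = Rz(yaw) Ry(pitch) Rx(roll)).
In Python, from bench import manip gives the robot as it stands. The module is installed in compiled form; this text tells all that it offers.
- The arm moves only by the tool drive_tool, never from a script. Its argument "motion" is a list of rows, each a list of 3 entries, a list of its own where there are three numbers: the shift along the world's x, y, z in m, then the turn, a rotation vector about the world's x, y, z in degrees, then the opening, from 0 (shut) to 1 (fully open). In form: [[[x, y, z], [wx, wy, wz], jaw], ...]. A call has 1 to 20 rows; each row is the pose to reach, as a shift and turn from the pose commanded when the call began; what a row does not reach only later rows make up. A row lasts 1/8 s, in which the tool goes at most 62.5 mm and 10.7 degrees, less where a joint would pass 70% of its speed; a pose out of reach is approached as far as the arm can. A call with a gripper value outside its range is refused whole. The fingers move at their own pace and stop on an object; the grip force is fixed at half the most. Time passes only in rows, so rows that repeat a pose let the fingers close. It gives the time, the measured TCP pose, the force, the opening and the grip force at its end, in the units of the state.
- manip.observe(): the state, without advancing time (a new reading comes with each control period).
- manip.capture(name): name is "scene" or "side" or "wrist"; returns (picture, depth): 384x512x3 uint8, red, green, blue; 384x512 float32, m along the optical axis (not along the pixel's ray), 0 where there is no reading.
- manip.camera_info(name): a dict with "mtx" (3x3 intrinsics, pixels), "T" (4x4, takes a point from camera to world coordinates); the wrist camera has in their place "tool_from_camera" (4x4, takes a point from camera to tool coordinates, whose origin is the TCP and whose axes are the flange's). Camera axes: x right, y up, looking along -z (the intrinsics and any distortion apply to the point x, -y, -z); pixel columns grow to the right and rows downward; lengths in m; the calibration is good to about 2 mm. A picture is of the moment at which its call begins: read the wrist's pose just before it. camera_info takes no time and is no camera call.
- manip.sign_off(): hands the job in; it is judged then, once.
The state is a dict: "time_s": time; "qpos": joint angles; "joint_vel": joint speeds; "joint_torque": joint torques, N m; "position": TCP position; "ee_rot": TCP orientation; "wrist_force": force on the tool from outside, world axes, zero at the start; "torque": the same for the moment, N m; "width": finger opening in m; "finger_force": force on a finger pad.
Only numpy, scipy, OpenCV 4.12 (cv2) and the standard library are available. Lean on these libraries where they do the work, as an engineer would, in place of code of your own. Each camera call takes 0.05 s, during which the arm holds its last target. There are 200 camera calls.

TASK

Lift the aluminium straightedge out of its black rack by its free middle, stand it upright on the open bench and let go, then take it again near one end. Stand it on the jig's ledge and press it firmly against the long side of the clamped grey housing, so that it lies flush along that whole side, and leave it standing there. Keep it on its edge all the time and leave the parts bin, the reel and the meter where they are.

Things in the scene. Friction and masses are not known exactly. Their poses are not given: they have to be found in the camera images.
- straightedge: Straightedge: plain aluminium bar 190 long (x), 14 thick (y), 45 high (z), with five dark round marks along each broad side; stands on its long narrow edge. Origin: centre of its underside. 0.2 to 0.3 kg. Either broad side may go against the housing.
- rack: Fixed black storage rack, base 220 x 64 x 8 mm. At each end two upright cheeks (45 long in x, 14 thick, top 58 above the bench, slightly higher than the bar) leave a slot 20 wide, running along x, in which the straightedge stands on the 8 mm base; only the middle 100 mm of the bar is free between the cheeks. Origin: centre of its underside; x along the slot.
- jig: Fixed dark steel base plate 220 long (x), 132.5 wide (y from -57.5 to +75), top 20 above the bench, carrying the housing; a toggle clamp stands behind the housing (y +28 to +70, 36 wide in x), its arm reaching over the middle of the housing to a height of 88. Origin: on the bench under the housing's centre; x along the ledge.
- housing: Grey housing 120 long (x), 75 wide (y), 52 high plus 6 of fins on top, fixed on the jig's plate (underside 20 above the bench). Origin: centre of its underside. The side to use looks to its -y (plane y = -37.5), away from the clamp; in front of it the plate leaves a bare ledge 20 wide, 220 long. The bar is home with its centre at y = -44.5, z = 0, overhanging the side at both ends.
- parts_bin: Bystander: loose open black bin 90 x 130 x 50 mm; origin under its centre.
- reel: Bystander: loose grey component reel lying flat, diameter 90, 30 high; origin under its centre.
- meter: Bystander: loose black meter 140 (x) x 75 x 35 mm lying flat; origin under its centre.
Things that resemble listed ones, but are neither listed nor needed, are in the scene too. Of the things shaped like the straightedge, the aluminium one is meant.

How it is judged:
On the way, in this order (a step that is already met when the one before it is completed fails the run):
1. the straightedge stands upright on the bench, out of the rack, let go and at rest (height (world z) of straightedge below 0.004 m and angle between straightedge's own z axis and vertical below 0.06 rad and contact force between straightedge and the fingers below 0.05 N and linear speed of straightedge below 0.02 m/s), for 0.2 s.
2. it is lifted again, gripped more than 50 mm from its middle (height (world z) of straightedge above 0.012 m and contact force between straightedge and the fingers above 2 N and (x of the grasp point in the frame of straightedge above 0.05 m or x of the grasp point in the frame of straightedge below -0.05 m)), for 0.1 s.
3. it stands on the ledge and is pressed flush against the housing's side with more than 3 N (y of straightedge in the frame of housing between -0.0462 and -0.043 m and x of straightedge in the frame of housing between -0.035 and 0.035 m and z of straightedge in the frame of housing between -0.003 and 0.003 m and angle between the x axis of straightedge and the x axis of housing, either way round below 0.015 rad and angle between straightedge's own z axis and vertical below 0.04 rad and contact force between straightedge and housing above 3 N), for 0.1 s.
At the end, for the whole second after the job is handed in: The straightedge stands released and at rest on the jig's ledge (height within 3 mm, upright within 0.04 rad), parallel to the housing's -y side within 0.015 rad, against it within 1.5 mm, its middle within 35 mm of the housing's middle so that it covers the whole side (y of straightedge in the frame of housing between -0.0462 and -0.043 m and x of straightedge in the frame of housing between -0.035 and 0.035 m and z of straightedge in the frame of housing between -0.003 and 0.003 m and angle between the x axis of straightedge and the x axis of housing, either way round below 0.015 rad and angle between straightedge's own z axis and vertical below 0.04 rad and linear speed of straightedge below 0.01 m/s and angular speed of straightedge below 0.05 rad/s); the robot touches nothing.
It fails at once if the straightedge is tipped over (more than 0.7 rad) (angle between straightedge's own z axis and vertical above 0.7 rad).
It fails at once if the parts bin is moved more than 20 mm (distance of parts_bin from where it was at the start of the episode above 0.02 m).
It fails at once if the reel is moved more than 20 mm (distance of reel from where it was at the start of the episode above 0.02 m).
It fails at once if the meter is moved more than 20 mm (distance of meter from where it was at the start of the episode above 0.02 m).
It also fails if it takes over 72 s, if anything falls off the work surface, if the arm or the gripper's body presses on something with over 40 N, if the wrist force passes 120 N, or if a joint passes its speed limit or range.

## Working session

There is one attempt and no reset: what is moved stays moved. The work goes in short steps, Python scripts to look and compute and a tool call to move; the robot and the scene stay as the last step left them, time stands still between calls to the robot, and variables do not carry over. Pictures are saved under pics/ and viewed, at most 10 in all, crops included, and the job is handed in when it is done.

Besides the shell and the picture viewer there is one more tool, called after ">>>" as name(argument=value, ...) on one line, values as JSON. drive_tool: Moves the arm, as the interface text tells. Its arguments: {"type":"object","properties":{"motion":{"type":"array"}},"required":["motion"]}

```bash
mkdir -p pics; cat > h.py <<'E'
import numpy as np, cv2
from bench import manip
from scipy.spatial.transform import Rotation as R
def cam(name, st=None):
    c=manip.camera_info(name); K=np.array(c["mtx"])
    if name=="wrist":
        T=np.eye(4); T[:3,:3]=R.from_euler('xyz',st["ee_rot"]).as_matrix(); T[:3,3]=st["position"]
        T=T@np.array(c["tool_from_camera"])
    else: T=np.array(c["T"])
    return K,T,c
def ray(K,T,uv):
    uv=np.atleast_2d(uv).astype(float)
    d=np.c_[(uv[:,0]-K[0,2])/K[0,0],-(uv[:,1]-K[1,2])/K[1,1],-np.ones(len(uv))]
    return T[:3,3], d@T[:3,:3].T
def onplane(K,T,uv,z):
    o,d=ray(K,T,uv); return o+d*((z-o[2])/d[:,2])[:,None]
def cloud(K,T,depth):
    v,u=np.mgrid[:depth.shape[0],:depth.shape[1]]
    o,d=ray(K,T,np.c_[u.ravel(),v.ravel()])
    P=(o+d*depth.ravel()[:,None]).reshape(*depth.shape,3); P[depth==0]=np.nan
    return P
E
python3 - <<'E'
from h import *
s=manip.observe(); print(s)
for n in ("scene","side","wrist"):
    s=manip.observe(); p,d=manip.capture(n); K,T,c=cam(n,s); print(n,{k:v for k,v in c.items() if k not in("T",)} , T.round(3).tolist())
    cv2.imwrite(f"pics/{n}0.png",p[:,:,::-1]); np.savez(f"{n}0.npz",p=p,d=d,K=K,T=T)
a=[cv2.imread(f"pics/{n}0.png") for n in("scene","side")]
E
```

```text
{'time_s': 0.0, 'qpos': array([ 1.55459239e+00,  3.85547538e-01,  6.61116170e-03, -5.06816495e-04,
       -1.19400591e+00, -2.58621744e-01]), 'joint_vel': array([-2.20466898e-04, -1.52594123e-04, -2.15080749e-05, -3.73056256e-04,
        2.38368589e-03,  1.06133108e-03]), 'joint_torque': array([-2.49475042e-04, -3.92285299e+01,  1.88401204e+01,  4.18619111e+00,
       -4.61751537e-03,  4.39745349e-06]), 'position': array([0.16942838, 0.60101821, 0.24722009]), 'ee_rot': array([ 3.13939759e+00, -9.36342765e-05, -2.75012565e-01]), 'wrist_force': array([ 0.86556145, -1.11286414,  0.05459359]), 'torque': array([-0.0008604 ,  0.02839995,  0.02628198]), 'finger_force': 0.0, 'width': 0.0852220657199554}
scene {'mtx': array([[436.11255243,   0.        , 257.00433328],
       [  0.        , 436.11255243, 186.51850548],
       [  0.        ,   0.        ,   1.        ]])} [[-0.68, -0.609, 0.409, 0.918], [0.733, -0.574, 0.364, 0.459], [0.013, 0.547, 0.837, 0.904], [0.0, 0.0, 0.0, 1.0]]
side {'mtx': array([[448.12420615,   0.        , 251.32139695],
       [  0.        , 448.12420615, 196.34918848],
       [  0.        ,   0.        ,   1.        ]])} [[0.984, 0.121, -0.127, 0.338], [-0.176, 0.701, -0.691, -0.756], [0.005, 0.703, 0.711, 0.885], [0.0, 0.0, 0.0, 1.0]]
wrist {'mtx': array([[328.56160844,   0.        , 255.12825833],
       [  0.        , 328.56160844, 191.01420329],
       [  0.        ,   0.        ,   1.        ]]), 'tool_from_camera': array([[-4.70589400e-04,  9.59045150e-01,  2.83252853e-01,
         7.14154242e-02],
       [ 9.99999796e-01,  3.29172005e-04,  5.46855887e-04,
         5.83487083e-04],
       [ 4.31220577e-04,  2.83253052e-01, -9.59045110e-01,
        -1.25869474e-01],
       [ 0.00000000e+00,  0.00000000e+00,  0.00000000e+00,
         1.00000000e+00]])} [[-0.272, 0.923, 0.273, 0.238], [-0.962, -0.261, -0.076, 0.581], [0.002, -0.283, 0.959, 0.373], [0.0, 0.0, 0.0, 1.0]]
```

View pics/scene0.png

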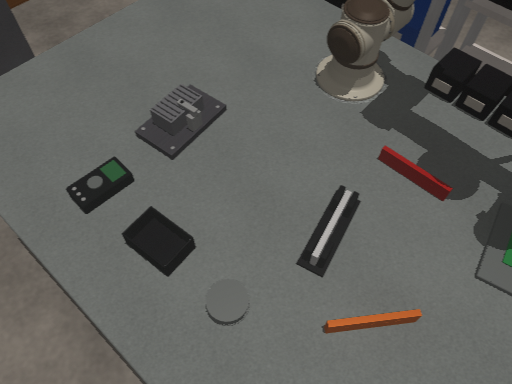

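View pics/side0.png

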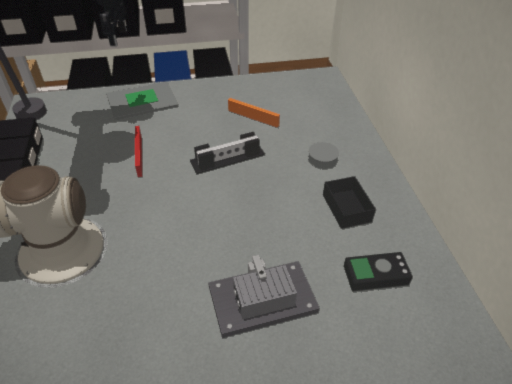

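The aluminium bar in the black rack is at scene (335,228), side (229,150). Lookalikes are the red bar at scene (415,172), side (139,150) and the orange bar at scene (373,321), side (253,112). By colour and rack I choose the light bar in the black rack. The jig is at scene (182,118), side (265,292), with the clamp at side (259,268). Next I'll measure them and take one close crop.

```bash
cat > m.py <<'E'
from h import *
def load(n):
    z=np.load(n); return z["p"],z["d"],z["K"],z["T"]
if __name__=="__main__":
    tiles=[]
    for n,boxes in (("scene0",[(280,170,370,290),(125,75,240,170)]),("side0",[(180,120,275,180),(195,245,330,340)])):
        p,d,K,T=load(n+".npz"); P=cloud(K,T,d)
        for b in boxes:
            x0,y0,x1,y1=b
            tiles.append(cv2.resize(p[y0:y1,x0:x1,::-1],(390,290),interpolation=cv2.INTER_CUBIC))
            Q=P[y0:y1,x0:x1].reshape(-1,3); c=p[y0:y1,x0:x1].reshape(-1,3).astype(int)
            print(n,b,"z hist",np.histogram(Q[:,2],bins=np.arange(-.01,.1,.01))[0])
            for lo,hi in ((.012,.03),(.044,.056),(.056,.066),(.066,.074),(.074,.082),(.082,.1)):
                m=(Q[:,2]>lo)&(Q[:,2]<hi)
                if m.sum()>15:
                    r=cv2.minAreaRect((Q[m,:2]*1000).astype(np.float32)); print("  z",lo,hi,m.sum(),np.round(np.r_[r[0],r[1],r[2]],1),"zmed",np.median(Q[m,2]).round(4))
    cv2.imwrite("pics/crop0.png",np.vstack([np.hstack(tiles[:2]),np.hstack(tiles[2:])]))
E
python3 m.py
```

```text
scene0 (280, 170, 370, 290) z hist [3622 5595  231  110  112  123  918   51    0    0]
  z 0.012 0.03 190 [459.2 274.4 195.7  60.7  15.4] zmed 0.0215
  z 0.044 0.056 622 [455.5 275.5 190.5  48.1  13.5] zmed 0.0528
  z 0.056 0.066 419 [453.7 275.3 190.   47.5  13.6] zmed 0.0583
scene0 (125, 75, 240, 170) z hist [2868 4474  808 1006  147  149  153  220  884  166]
  z 0.012 0.03 1769 [ 463.5 -222.6  223.7  135.7    6.1] zmed 0.0204
  z 0.044 0.056 176 [ 478.3 -200.5   70.1  140.2   64.4] zmed 0.05
  z 0.056 0.066 161 [ 479.6 -201.1   67.8  138.1   64.5] zmed 0.0611
  z 0.066 0.074 590 [ 462.6 -215.6  122.8  109.1    6. ] zmed 0.0717
  z 0.074 0.082 465 [ 463.3 -215.5  119.   103.7    6. ] zmed 0.0773
  z 0.082 0.1 135 [ 467.  -206.1   48.4   91.4   35.4] zmed 0.0877
side0 (180, 120, 275, 180) z hist [1002 3364  273  178  177  172  466   47    0    0]
  z 0.012 0.03 341 [506.1 302.1 314.  119.7  34. ] zmed 0.0203
  z 0.044 0.056 395 [453.8 271.1 190.4  51.1  12.9] zmed 0.0528
  z 0.056 0.066 229 [453.8 272.8 188.9  51.8  14.4] zmed 0.0585
side0 (195, 245, 330, 340) z hist [2345 4899 1116 1852  141  148  177  251 1564  254]
  z 0.012 0.03 2925 [ 463.  -223.7  220.6  136.2    6.1] zmed 0.0206
  z 0.044 0.056 200 [ 447.3 -248.4   95.4  131.7   43.5] zmed 0.0508
  z 0.056 0.066 190 [ 461.7 -219.9  120.9  103.8    5.6] zmed 0.0612
  z 0.066 0.074 1119 [ 462.4 -218.4  120.4  108.7    5.9] zmed 0.0722
  z 0.074 0.082 652 [ 462.8 -225.6  116.9   93.1    4.1] zmed 0.0777
  z 0.082 0.1 200 [ 452.  -216.2   89.8  103.4    6.2] zmed 0.0882
```

View pics/crop0.png

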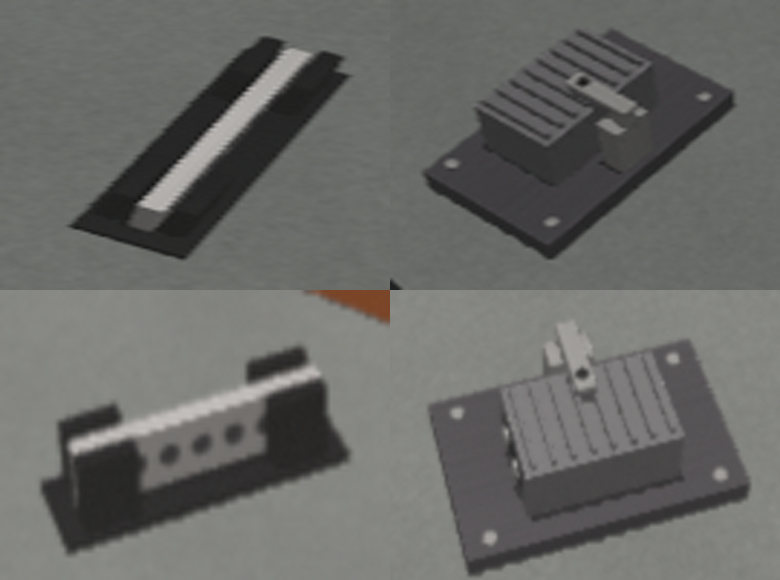

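View pics/wrist0.png

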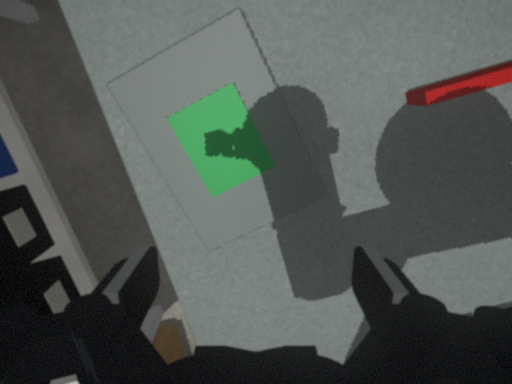

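The crop shows a light bar with round dark marks standing in the black rack between its four cheeks. It also shows the jig with its bare ledge on the side facing the side camera (world -y) and the clamp on the +y side. The choice is confirmed: the plain aluminium bar, not the red or orange one. The wrist view shows only the mat and the red bar near (460,85). I'll move above the bar and re-measure from there.

>>> drive_tool(motion=[[[0.035,-0.04,0],[0,0,4],1],[[0.07,-0.08,0],[0,0,8],1],[[0.11,-0.12,0],[0,0,12],1],[[0.145,-0.165,0],[0,0,16],1],[[0.18,-0.205,0],[0,0,20],1],[[0.215,-0.245,0],[0,0,24],1],[[0.25,-0.285,0],[0,0,27],1],[[0.285,-0.328,0],[0,0,29.4],1],[[0.285,-0.328,0],[0,0,29.4],1],[[0.285,-0.328,0],[0,0,29.4],1]])

```text
time_s: 1.4
position: [0.4545, 0.2733, 0.248]
ee_rot: [3.142, 0.001, 0.237]
wrist_force: [-0.2, 0.1, 0.4]
width: 0.0854
finger_force: 0.0
```

```bash
cat > bar.py <<'E'
from m import *
def hollow(P,p,ztop,c,r=.13,tol=.006):
    "rectangle of bright low-saturation pixels whose depth point is near the bar's top"
    m=(abs(P[...,2]-ztop)<tol)&(p.min(2)>120)&(p.max(2).astype(int)-p.min(2)<40)&(np.hypot(P[...,0]-c[0],P[...,1]-c[1])<r)
    return m.astype(np.uint8)
def bar(p,d,K,T,ztop,c,thr=None):
    P=cloud(K,T,d); m=hollow(P,p,ztop,c)
    n,l,s,_=cv2.connectedComponentsWithStats(m); k=1+s[1:,4].argmax(); v,u=np.nonzero(l==k)
    z=np.median(P[v,u,2]); Q=onplane(K,T,np.c_[u,v],z)[:,:2]
    r=cv2.minAreaRect((Q*1000).astype(np.float32)); vx,vy,cx,cy=cv2.fitLine((Q*1000).astype(np.float32),cv2.DIST_L2,0,.01,.01).ravel()
    a=np.degrees(np.arctan2(vy,vx)); a=(a+90)%180-90
    print("n",len(u),"ztop",z.round(4),"rect",np.round([*r[0],*r[1],r[2]],1),"line yaw",a.round(2),"mean",(Q.mean(0)*1000).round(1))
E
python3 - <<'E'
from bar import *
s=manip.observe(); p,d=manip.capture("wrist"); K,T,c=cam("wrist",s)
print(s["position"],np.degrees(s["ee_rot"]),s["time_s"])
cv2.imwrite("pics/wrist1.png",p[:,:,::-1]); np.savez("wrist1.npz",p=p,d=d,K=K,T=T)
bar(p,d,K,T,.053,(.4545,.2735))
for n in("scene0","side0"): bar(*load(n+".npz"),.053,(.4545,.2735))
E
```

```text
[0.45449111 0.27333911 0.24803924] [1.79995291e+02 3.09527177e-02 1.36044591e+01] 1.4
n 1051 ztop 0.0533 rect [512.  287.2  69.7  13.4  13.2] line yaw 11.81 mean [515.4 288.4]
n 446 ztop 0.053 rect [455.6 275.2 188.8  13.3  13.6] line yaw 13.57 mean [460.  276.1]
n 206 ztop 0.0538 rect [455.2 273.6 189.3  18.   13.7] line yaw 13.67 mean [453.  273.9]
```

View pics/wrist1.png

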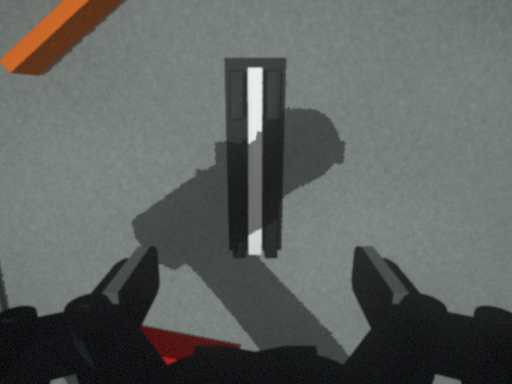

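The bar appears vertical from (255,68) to (255,255), partly in the gripper's shadow, centred between the cheeks and aligned with the tool. Orange bar top left, red bar bottom. I'll re-measure with a lower brightness threshold.

```bash
sed -i 's/p.min(2)>120/p.min(2)>thr/; s/tol=.006)/tol=.006,thr=120)/; s/hollow(P,p,ztop,c)$/hollow(P,p,ztop,c,thr=thr or 120)/; s/m=hollow(P,p,ztop,c);*$/&/' bar.py; sed -i 's/hollow(P,p,ztop,c)/hollow(P,p,ztop,c,thr=thr or 120)/' bar.py
python3 - <<'E'
from bar import *
bar(*load("wrist1.npz"),.053,(.4545,.2735),75)
E
```

```text
n 2587 ztop 0.0533 rect [454.3 273.5 188.4  13.6  13.4] line yaw 13.59 mean [462.3 275.4]
```

>>> drive_tool(motion=[[[0,0,-0.05],[0,0,0],1],[[0,0,-0.1],[0,0,0],1],[[0,0,-0.15],[0,0,0],0.8],[[0,0,-0.185],[0,0,0],0.6],[[0,0,-0.21],[0,0,0],0.6],[[0,0,-0.21],[0,0,0],0.6],[[0,0,-0.21],[0,0,0],0],[[0,0,-0.21],[0,0,0],0],[[0,0,-0.21],[0,0,0],0],[[0,0,-0.21],[0,0,0],0],[[0,0,-0.21],[0,0,0],0]])

```text
time_s: 2.82
position: [0.4552, 0.2744, 0.0398]
ee_rot: [-3.14, -0.003, 0.239]
wrist_force: [-2.2, 1.6, 6.2]
width: 0.0133
finger_force: 59.7
```

>>> drive_tool(motion=[[[0,0,0.03],[0,0,0],0],[[0,0,0.07],[0,0,0],0],[[0,0,0.11],[0,0,0],0],[[0,0,0.11],[0,0,0],0]])

```text
time_s: 3.32
position: [0.4558, 0.2747, 0.1515]
ee_rot: [-3.138, -0.006, 0.238]
wrist_force: [-0.5, 0.0, -2.8]
width: 0.0129
finger_force: 59.0
```

```bash
cat > lk.py <<'E'
import sys
from bar import *
tag=sys.argv[1]; z,x,y=map(float,sys.argv[2:5]); thr=float(sys.argv[5]) if len(sys.argv)>5 else 75
for n in("wrist","scene","side"):
    s=manip.observe(); p,d=manip.capture(n); K,T,c=cam(n,s)
    cv2.imwrite(f"pics/{n}{tag}.png",p[:,:,::-1]); np.savez(f"{n}{tag}.npz",p=p,d=d,K=K,T=T)
    print(n,end=" ")
    try: bar(p,d,K,T,z,(x,y),thr if n=="wrist" else 105)
    except Exception as e: print(e)
print(s["position"].round(4),np.degrees(s["ee_rot"]).round(2),s["wrist_force"].round(2),s["torque"].round(3),s["width"],s["time_s"])
E
python3 lk.py 2 .163 .455 .274
```

```text
wrist n 12780 ztop 0.165 rect [486.5 281.9 124.6  13.9  13.6] line yaw 13.55 mean [495.8 284.1]
scene n 168 ztop 0.1625 rect [521.6 291.   54.4  13.6  14.8] line yaw 12.47 mean [522.8 291.6]
side n 141 ztop 0.1611 rect [402.9 257.2  85.4  22.8  13.9] line yaw 13.93 mean [401.7 258.1]
[0.4537 0.2729 0.1477] [-1.7999e+02  9.0000e-02  1.3600e+01] [-1.54 -0.2  -2.7 ] [-0.017  0.029 -0.007] 0.012902115302910439 3.425
```

>>> drive_tool(motion=[[[0.005,-0.03,0],[0,0,-1],0],[[0.01,-0.07,0],[0,0,-2],0],[[0.015,-0.12,0],[0,0,-4],0],[[0.02,-0.17,0],[0,0,-5.5],0],[[0.025,-0.215,0],[0,0,-7],0],[[0.025,-0.243,0],[0,0,-7.5],0],[[0.025,-0.243,-0.03],[0,0,-7.5],0],[[0.025,-0.243,-0.07],[0,0,-7.5],0],[[0.025,-0.243,-0.1],[0,0,-7.5],0],[[0.025,-0.243,-0.11],[0,0,-7.5],0],[[0.025,-0.243,-0.114],[0,0,-7.5],0],[[0.025,-0.243,-0.116],[0,0,-7.5],0],[[0.025,-0.243,-0.117],[0,0,-7.5],0],[[0.025,-0.243,-0.117],[0,0,-7.5],0]])

```text
time_s: 5.22
position: [0.4799, 0.0307, 0.0319]
ee_rot: [-3.141, -0.001, 0.108]
wrist_force: [-0.9, -0.5, -2.5]
width: 0.0132
finger_force: 59.0
```

>>> drive_tool(motion=[[[0,0,-0.001],[0,0,0],0],[[0,0,-0.002],[0,0,0],0],[[0,0,-0.002],[0,0,0],0]])

```text
time_s: 5.6
position: [0.48, 0.0307, 0.0318]
ee_rot: [-3.142, -0.002, 0.108]
wrist_force: [-4.7, 0.4, 15.9]
width: 0.013
finger_force: 61.9
```

Touched down (about 16 N). I'll ease up 1 mm, then let go and rise.

>>> drive_tool(motion=[[[0,0,0.001],[0,0,0],0],[[0,0,0.001],[0,0,0],0.3],[[0,0,0.001],[0,0,0],0.5],[[0,0,0.001],[0,0,0],0.6],[[0,0,0.001],[0,0,0],0.6],[[0,0,0.001],[0,0,0],0.6],[[0,0,0.03],[0,0,0],0.6],[[0,0,0.08],[0,0,0],0.6],[[0,0,0.12],[0,0,0],0.6],[[0,0,0.12],[0,0,0],0.6]])

```text
time_s: 6.85
position: [0.4816, 0.0312, 0.1526]
ee_rot: [-3.14, -0.008, 0.108]
wrist_force: [-0.1, 0.0, -0.6]
width: 0.0514
finger_force: 0.0
```

```bash
python3 lk.py 3 .045 .48 .03; python3 - <<'E'
# refine jig pose from plate top & housing top, both views
from m import *
for n in("scene0","side0"):
    p,d,K,T=load(n+".npz"); P=cloud(K,T,d)
    for lo,hi in((.016,.025),(.074,.081)):
        m=(P[...,2]>lo)&(P[...,2]<hi)&(np.hypot(P[...,0]-.463,P[...,1]+.223)<.14); v,u=np.nonzero(m)
        Q=onplane(K,T,np.c_[u,v],np.median(P[m][:,2]))[:,:2]; r=cv2.minAreaRect((Q*1000).astype(np.float32)); print(n,lo,np.round([*r[0],*r[1],r[2]],1))
E
```

```text
wrist n 4618 ztop 0.0453 rect [479.1  30.2 189.   13.9   6.1] line yaw 6.12 mean [489.1  31.3]
scene n 104 ztop 0.0454 rect [550.   40.8  52.5  12.7   4.4] line yaw 4.12 mean [551.6  40.5]
side n 404 ztop 0.0451 rect [480.2  28.1 189.5  21.7   6.2] line yaw 6.23 mean [478.7  28.7]
[0.4792 0.0305 0.1492] [-179.97   -0.      6.13] [-0.27  0.5  -0.51] [-0.018  0.097 -0.032] 0.051163468271523155 6.95
scene0 0.016 [ 464.2 -220.6  222.4  136.7    6. ]
scene0 0.074 [ 464.8 -215.7  117.9  100.3    5.8]
side0 0.016 [ 462.9 -225.7  220.1  135.6    6.1]
side0 0.074 [ 462.5 -227.6  116.6   92.3    4.5]
```

>>> drive_tool(motion=[[[-0.034,-0.004,0],[0,0,0],0.6],[[-0.068,-0.007,0],[0,0,0],0.6],[[-0.068,-0.007,-0.05],[0,0,0],0.6],[[-0.068,-0.007,-0.09],[0,0,0],0.6],[[-0.068,-0.007,-0.118],[0,0,0],0.6],[[-0.068,-0.007,-0.118],[0,0,0],0.6],[[-0.068,-0.007,-0.118],[0,0,0],0],[[-0.068,-0.007,-0.118],[0,0,0],0],[[-0.068,-0.007,-0.118],[0,0,0],0],[[-0.068,-0.007,-0.118],[0,0,0],0],[[-0.068,-0.007,-0.118],[0,0,0],0]])

```text
time_s: 8.38
position: [0.4123, 0.0238, 0.0324]
ee_rot: [-3.141, -0.002, 0.108]
wrist_force: [-1.4, 0.4, 5.8]
width: 0.013
finger_force: 59.4
```

>>> drive_tool(motion=[[[0,0,0.02],[0,0,0],0],[[0,0,0.05],[0,0,0],0],[[0,0,0.09],[0,0,0],0],[[0,0,0.12],[0,0,0],0],[[0,0,0.12],[0,0,0],0]])

```text
time_s: 9.0
position: [0.4123, 0.024, 0.1531]
ee_rot: [-3.14, -0.005, 0.107]
wrist_force: [-0.2, -0.2, -2.5]
width: 0.0133
finger_force: 58.7
```

```bash
cat >> lk.py <<'E'
# pitch of the bar's top along x, seen by the wrist
p,d,K,T=load(f"wrist{tag}.npz"); P=cloud(K,T,d); m=hollow(P,p,z,(x,y),tol=.015,thr=thr)>0; Q=P[m]
if len(Q)>50: print("slope deg",np.degrees(np.arctan(np.polyfit(Q[:,0],Q[:,2],1)[0])).round(2))
E
python3 lk.py 4 .165 .48 .03
```

```text
wrist n 13292 ztop 0.166 rect [447.9  27.4 126.3  13.9   6.1] line yaw 6.07 mean [457.7  28.5]
scene n 272 ztop 0.1641 rect [515.3  36.4 118.1  13.7   6. ] line yaw 6.79 mean [517.4  36.8]
side n 278 ztop 0.163 rect [504.2  31.1 137.6  19.7   5.7] line yaw 6.28 mean [503.5  31.9]
[0.4104 0.0232 0.1505] [-1.7999e+02  1.0000e-01  6.1100e+00] [-0.52 -0.24 -3.38] [-0.089  0.168  0.   ] 0.013049687809412241 9.1
slope deg 0.07
```

>>> drive_tool(motion=[[[-0.002,-0.03,0],[0,0,0],0],[[-0.005,-0.075,0],[0,0,0],0],[[-0.01,-0.125,0],[0,0,0],0],[[-0.015,-0.175,0],[0,0,0],0],[[-0.02,-0.225,0],[0,0,0],0],[[-0.024,-0.275,0],[0,0,0],0],[[-0.028,-0.31,0],[0,0,0],0],[[-0.028,-0.328,0],[0,0,0],0],[[-0.028,-0.328,0],[0,0,0],0],[[-0.028,-0.328,0],[0,0,0],0]])

```text
time_s: 10.4
position: [0.3832, -0.3036, 0.1506]
ee_rot: [-3.141, 0.001, 0.108]
wrist_force: [0.3, 0.3, -2.2]
width: 0.0132
finger_force: 58.9
```

```bash
python3 lk.py 5 .165 .45 -.3; python3 - <<'E'
from m import *
p,d,K,T=load("wrist5.npz"); P=cloud(K,T,d)
for lo,hi in((.012,.03),(.065,.074),(.074,.082)):
    m=((P[...,2]>lo)&(P[...,2]<hi)); Q=P[m]
    if len(Q)<50: continue
    r=cv2.minAreaRect((Q[:,:2]*1000).astype(np.float32)); print(lo,m.sum(),np.round([*r[0],*r[1],r[2]],1),np.median(Q[:,2]))
E
```

```text
wrist n 13321 ztop 0.1632 rect [ 418.9 -300.1  126.1   14.3    6.1] line yaw 6.11 mean [ 428.6 -299. ]
scene n 151 ztop 0.1633 rect [ 498.1 -289.1   98.4   13.4    6.5] line yaw 6.39 mean [ 499.2 -289.1]
side n 547 ztop 0.1637 rect [ 474.3 -294.8  144.4   17.8    6. ] line yaw 6.34 mean [ 474.3 -294.3]
[ 0.3836 -0.3035  0.1512] [-1.7998e+02  2.0000e-02  6.2400e+00] [-0.02 -0.2  -2.85] [-0.021  0.12  -0.015] 0.013118359209585638 10.5
slope deg -0.3
0.012 10373 [ 429.7 -222.5  158.4  120.6    6.1] 0.020419949171925245
0.065 16215 [ 449.2 -220.    96.2  106.6    6.1] 0.0722968018495262
0.074 5239 [ 450.9 -235.8   94.4   71.     4.1] 0.07850201458478445
```

View pics/wrist5.png

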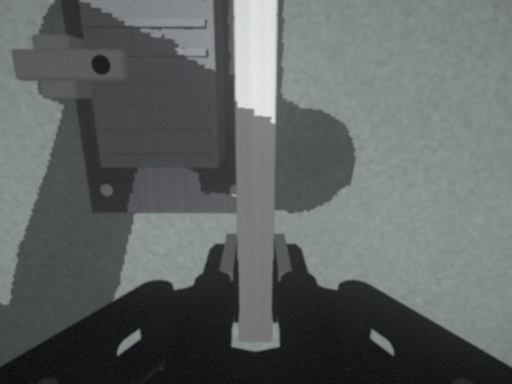

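The wrist view shows the bar down the image at col 255. The housing top is to its left with its -y edge at cols ~219–235 and its -x end at row ~165; the clamp arm is at (70,65) and the plate edge at row 212. I'll fit the housing's edge line next.

```bash
python3 - <<'E'
from m import *
p,d,K,T=load("wrist5.npz"); P=cloud(K,T,d)
m=(P[...,2]>.065)&(P[...,2]<.076); m[:,236:]=0
a=np.radians(6.1); ax=np.array([np.cos(a),np.sin(a)]); ay=np.array([-ax[1],ax[0]])
E=np.array([(np.nonzero(m[r])[0].max()+.5,r) for r in range(0,160) if m[r].any()])
E=E[E[:,0]<234]
print(E[::15].astype(int).tolist())
Q=onplane(K,T,E,.072)[:,:2]; f=np.polyfit(Q[:,0],Q[:,1],1); k=abs(Q[:,1]-np.polyval(f,Q[:,0]))<.002; f=np.polyfit(Q[k,0],Q[k,1],1)
print("edge yaw",np.degrees(np.arctan(f[0])),"y at x=.408",np.polyval(f,.408),"offset along ay",(Q[k]@ay).mean(),len(Q),k.sum())
C=np.array([(c,np.nonzero(m[:,c])[0].max()+.5) for c in range(110,215)]); q=onplane(K,T,C,.072)[:,:2]@ax; print("-x end along ax",np.median(q))
# side / scene: housing edge offsets along ay (bottom of the top face) and plate front edge
for n,z,lo,hi in(("side0",.072,.066,.08),("side0",.02,.017,.024),("scene0",.02,.017,.024)):
    p,d,K,T=load(n+".npz"); P=cloud(K,T,d); mm=(P[...,2]>lo)&(P[...,2]<hi)&(np.hypot(P[...,0]-.463,P[...,1]+.223)<.14)
    v,u=np.nonzero(mm); W=onplane(K,T,np.c_[u,v],z)[:,:2]; print(n,z,"ay min/max",np.percentile(W@ay,[.5,99.5]),"ax",np.percentile(W@ax,[.5,99.5]))
c=np.array([.4638,-.231]); print("pred face",c@ay-.0375,"-x end",c@ax-.06)
s=manip.observe(); print("tcp ax,ay",s["position"][:2]@ax,s["position"][:2]@ay, "bar ay", np.array([.4286,-.299])@ay)
E
```

```text
[[215, 0], [215, 15], [215, 30], [216, 45], [216, 60], [217, 75], [217, 90], [217, 105], [218, 120], [219, 135], [219, 150]]
edge yaw 5.980432886544419 y at x=.408 -0.27844721032762487 offset along ay -0.3203328645436364 160 160
-x end along ax 0.37506798827036214
side0 0.072 ay min/max [-0.32111535 -0.21643748] ax [0.37625579 0.49595282]
side0 0.02 ay min/max [-0.33916938 -0.20592108] ax [0.32696152 0.54591985]
scene0 0.02 ay min/max [-0.33667647 -0.20336182] ax [0.3273582  0.54723077]
pred face -0.3164773413805152 -x end 0.37662693801031044
tcp ax,ay 0.34926620496871186 -0.34258984504845086 bar ay -0.34285182627053773
```

>>> drive_tool(motion=[[[-0.001,0.006,0],[0,0,-0.1],0],[[-0.001,0.012,0],[0,0,-0.1],0],[[-0.001,0.012,-0.04],[0,0,-0.1],0],[[-0.001,0.012,-0.07],[0,0,-0.1],0],[[-0.001,0.012,-0.085],[0,0,-0.1],0],[[-0.001,0.012,-0.093],[0,0,-0.1],0],[[-0.001,0.012,-0.096],[0,0,-0.1],0],[[-0.001,0.012,-0.097],[0,0,-0.1],0],[[-0.001,0.012,-0.097],[0,0,-0.1],0],[[-0.001,0.012,-0.097],[0,0,-0.1],0]])

```text
time_s: 11.8
position: [0.3828, -0.2926, 0.0548]
ee_rot: [3.141, -0.001, 0.106]
wrist_force: [-0.4, 0.4, -2.2]
width: 0.013
finger_force: 58.9
```

```bash
cat > gap.py <<'E'
import sys
from m import *
tag=sys.argv[1]; s=manip.observe(); p,d=manip.capture("wrist"); K,T,c=cam("wrist",s); P=cloud(K,T,d)
cv2.imwrite(f"pics/wrist{tag}.png",p[:,:,::-1]); np.savez(f"wrist{tag}.npz",p=p,d=d,K=K,T=T)
h=(P[...,2]>.0685)&(P[...,2]<.076); h[:,300:]=0
b=(P[...,2]>.058)&(P[...,2]<.0695)&(p.min(2)>75); 
print(s["position"].round(4),np.degrees(s["ee_rot"]).round(2),s["wrist_force"].round(1),s["torque"].round(2),s["time_s"])
n,l,st,_=cv2.connectedComponentsWithStats(b.astype(np.uint8)); b=l==1+st[1:,4].argmax(); zb=np.median(P[b][:,2]); print("bar top z",zb.round(4))
v,u=np.nonzero(b); r=cv2.minAreaRect((onplane(K,T,np.c_[u,v],zb)[:,:2]*1000).astype(np.float32)); print("bar rect",np.round([*r[0],*r[1],r[2]],2))
for q,f in((h,np.max),(b,np.min)):
    E=np.array([(f(np.nonzero(q[r])[0]),r) for r in range(0,384) if q[r].sum()>8])
    Q=onplane(K,T,E,.072 if q is h else zb)[:,:2]
    for _ in range(3):
        k=np.polyfit(Q[:,0],Q[:,1],1); Q=Q[abs(Q[:,1]-np.polyval(k,Q[:,0]))<.0015]
    print("edge yaw",np.degrees(np.arctan(k[0])).round(2),"y at .42/.47",np.polyval(k,[.42,.47]).round(4),len(Q))
E
python3 gap.py 6
```

```text
[ 0.3828 -0.2926  0.0548] [ 1.7997e+02 -6.0000e-02  6.0600e+00] [-0.4  0.4 -2.2] [-0.04  0.24  0.02] 11.8
bar top z 0.0675
bar rect [ 418.59 -289.05  125.97   13.95    5.99]
edge yaw 11.96 y at .42/.47 [-0.2922 -0.2816] 66
edge yaw 6.12 y at .42/.47 [-0.2822 -0.2768] 342
```

View pics/wrist6.png

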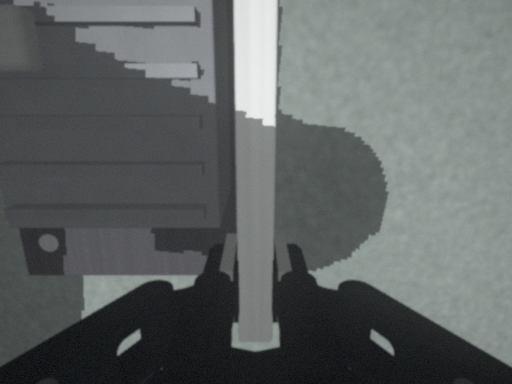

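The housing's top edge is at col ~219 (row 225) to 213 (row 0), the bar's left edge at col ~235, both parallel; so about 5 mm of gap is left, and the bar is about 2 mm above the ledge. I'll lower it and close in.

>>> drive_tool(motion=[[[0,0,-0.001],[0,0,0],0],[[0,0,-0.002],[0,0,0],0],[[0,0.001,-0.002],[0,0,0],0],[[0,0.002,-0.002],[0,0,0],0],[[0,0.003,-0.002],[0,0,0],0],[[0,0.0035,-0.002],[0,0,0],0],[[0,0.0035,-0.002],[0,0,0],0],[[0,0.0035,-0.002],[0,0,0],0]])

```text
time_s: 12.85
position: [0.3829, -0.289, 0.0524]
ee_rot: [3.141, -0.001, 0.106]
wrist_force: [0.4, 0.5, 0.0]
width: 0.013
finger_force: 59.2
```

>>> drive_tool(motion=[[[0,0.0005,0],[0,0,0],0],[[0,0.001,0],[0,0,0],0],[[0,0.0015,0],[0,0,0],0],[[0,0.0015,0],[0,0,0],0],[[0,0.0015,0],[0,0,0],0]])

```text
time_s: 13.48
position: [0.3827, -0.2875, 0.0524]
ee_rot: [3.141, -0.0, 0.106]
wrist_force: [0.6, -1.4, 0.5]
width: 0.0135
finger_force: 59.4
```

```bash
python3 gap.py 7
```

```text
[ 0.3827 -0.2875  0.0524] [ 1.7999e+02 -1.0000e-02  6.0600e+00] [ 0.6 -1.4  0.5] [-0.38 -0.18 -0.18] 13.475
bar top z 0.0653
bar rect [ 418.42 -283.7   125.8    15.01    6.09]
edge yaw 6.34 y at .42/.47 [-0.2766 -0.271 ] 59
edge yaw 6.67 y at .42/.47 [-0.2768 -0.2709] 342
```

The edges now coincide and force is building, so I'll press.

>>> drive_tool(motion=[[[0,0.0005,0],[0,0,0],0],[[0,0.001,0],[0,0,0],0],[[0,0.0015,0],[0,0,0],0],[[0,0.002,0],[0,0,0],0],[[0,0.002,0],[0,0,0],0],[[0,0.002,0],[0,0,0],0]])

```text
time_s: 14.28
position: [0.3826, -0.2868, 0.0524]
ee_rot: [3.14, -0.0, 0.106]
wrist_force: [-1.5, -9.5, -1.9]
width: 0.013
finger_force: 59.2
```

```bash
python3 gap.py 8
```

```text
[ 0.3826 -0.2868  0.0524] [ 1.7991e+02 -1.0000e-02  6.0700e+00] [-1.5 -9.5 -1.9] [-2.83  0.25 -0.21] 14.275
bar top z 0.0653
bar rect [ 418.21 -283.24  126.29   14.39    5.85]
edge yaw 6.14 y at .42/.47 [-0.2764 -0.271 ] 65
edge yaw 6.2 y at .42/.47 [-0.2763 -0.2709] 342
```

>>> drive_tool(motion=[[[0,0,0],[0,0,0.3],0],[[0,0,0],[0,0,0.6],0],[[0,0,0],[0,0,0.6],0],[[0,0,0],[0,0,0.6],0]])

```text
time_s: 14.82
position: [0.3827, -0.2869, 0.0524]
ee_rot: [3.14, -0.001, 0.115]
wrist_force: [-1.5, -10.6, -1.3]
width: 0.0128
finger_force: 59.5
```

```bash
python3 gap.py 9
```

```text
[ 0.3827 -0.2869  0.0524] [ 1.7991e+02 -4.0000e-02  6.5600e+00] [ -1.5 -10.6  -1.3] [-2.96  0.26 -0.51] 14.825
bar top z 0.0653
bar rect [ 418.3  -283.35  126.33   14.22    6.  ]
edge yaw 6.87 y at .42/.47 [-0.2769 -0.2708] 65
edge yaw 6.26 y at .42/.47 [-0.2764 -0.2709] 342
```

The lever arm moved to ~48 mm, so contact is now spread between both ends of the side. I'll release and rise.

>>> drive_tool(motion=[[[0,-0.0015,0],[0,0,0],0],[[0,-0.0015,0],[0,0,0],0.2],[[0,-0.0015,0],[0,0,0],0.3],[[0,-0.0015,0],[0,0,0],0.5],[[0,-0.0015,0],[0,0,0],0.5],[[0,-0.0015,0],[0,0,0],0.5],[[0,-0.0015,0.04],[0,0,0],0.5],[[0,-0.0015,0.08],[0,0,0],0.5],[[0,-0.0015,0.1],[0,0,0],0.5],[[0,-0.0015,0.1],[0,0,0],0.5]])

```text
time_s: 16.12
position: [0.3834, -0.2872, 0.1538]
ee_rot: [3.14, -0.004, 0.116]
wrist_force: [0.3, -1.1, -0.8]
width: 0.0423
finger_force: 0.0
```

```bash
python3 gap.py 10; python3 lk.py 11 .065 .45 -.28
```

```text
[ 0.3834 -0.2872  0.1538] [179.9   -0.22   6.66] [ 0.3 -1.1 -0.8] [ 0.01  0.04 -0.02] 16.125
bar top z 0.0653
bar rect [ 431.22 -282.46  152.2    14.02    6.17]
edge yaw 6.08 y at .42/.47 [-0.2762 -0.2708] 162
edge yaw 6.52 y at .42/.47 [-0.277  -0.2713] 241
wrist n 5205 ztop 0.0653 rect [ 430.6 -282.   150.4   15.1    6.2] line yaw 6.34 mean [ 439.  -281.7]
scene n 89 ztop 0.0654 rect [ 499.1 -272.9   94.9   13.1    6.4] line yaw 7.99 mean [ 505.3 -274.3]
side n 687 ztop 0.0653 rect [ 451.  -280.1  189.8   20.     6.5] line yaw 6.68 mean [ 451.9 -280.2]
[ 0.3818 -0.2866  0.1512] [-1.7993e+02  1.1000e-01  6.6400e+00] [ 0.37  0.24 -0.47] [0.035 0.049 0.005] 0.04273528413960089 16.275
slope deg 3.46
```

View pics/wrist10.png

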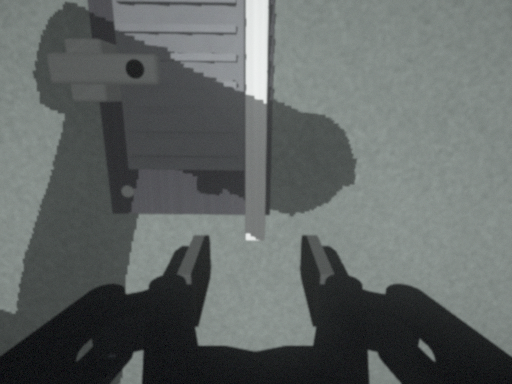

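The released bar stands along the housing: its top runs from (255,238) upward at cols 245–268 against the housing edge at ~245. The fingers are clear. For certainty I'll also press it at the middle of the side with closed fingers.

>>> drive_tool(motion=[[[0.03,-0.02,0],[0,0,-0.6],0.2],[[0.065,-0.0385,0],[0,0,-0.6],0],[[0.091,-0.0385,0],[0,0,-0.6],0],[[0.091,-0.0385,0],[0,0,-0.6],0],[[0.091,-0.0385,-0.04],[0,0,-0.6],0],[[0.091,-0.0385,-0.08],[0,0,-0.6],0],[[0.091,-0.0385,-0.101],[0,0,-0.6],0],[[0.091,-0.0385,-0.101],[0,0,-0.6],0],[[0.09,-0.0285,-0.101],[0,0,-0.6],0],[[0.089,-0.0205,-0.101],[0,0,-0.6],0],[[0.089,-0.0185,-0.101],[0,0,-0.6],0],[[0.089,-0.0165,-0.101],[0,0,-0.6],0],[[0.089,-0.0165,-0.101],[0,0,-0.6],0]])

```text
time_s: 17.95
position: [0.4717, -0.3034, 0.0516]
ee_rot: [3.141, -0.0, 0.106]
wrist_force: [-0.1, 0.3, -0.1]
width: 0.0003
finger_force: 0.0
```

>>> drive_tool(motion=[[[0,0.001,0],[0,0,0],0],[[0,0.002,0],[0,0,0],0],[[0,0.003,0],[0,0,0],0],[[0,0.004,0],[0,0,0],0],[[0,0.004,0],[0,0,0],0]])

```text
time_s: 18.58
position: [0.4716, -0.2994, 0.0513]
ee_rot: [-3.142, 0.0, 0.106]
wrist_force: [-0.1, -0.4, -1.2]
width: -0.0001
finger_force: 0.0
```

>>> drive_tool(motion=[[[0,0.001,0],[0,0,0],0],[[0,0.002,0],[0,0,0],0],[[0,0.003,0],[0,0,0],0],[[0,0.003,0],[0,0,0],0]])

```text
time_s: 19.08
position: [0.4716, -0.2985, 0.0514]
ee_rot: [3.139, -0.0, 0.106]
wrist_force: [-2.1, -10.1, -2.8]
width: 0.0001
finger_force: 5.0
```

>>> drive_tool(motion=[[[0,0.001,0],[0,0,0],0],[[0,0.001,0],[0,0,0],0],[[0,0.001,0],[0,0,0],0],[[0,0.001,0],[0,0,0],0]])

```text
time_s: 19.58
position: [0.4716, -0.2984, 0.0515]
ee_rot: [3.138, -0.001, 0.106]
wrist_force: [-1.8, -15.0, -4.2]
width: -0.0003
finger_force: 7.1
```

>>> drive_tool(motion=[[[0,-0.003,0],[0,0,0],0],[[0,-0.01,0],[0,0,0],0],[[0.003,-0.03,0],[0,0,0],0],[[0.003,-0.03,0.05],[0,0,0],0],[[0,-0.03,0.1],[0,0,0],0.3],[[-0.05,-0.02,0.13],[0,0,0],0.5],[[-0.1,0,0.15],[0,0,0],0.5],[[-0.1,0,0.15],[0,0,0],0.5],[[-0.1,0,0.15],[0,0,0],0.5]])

```text
time_s: 20.7
position: [0.3721, -0.2961, 0.2018]
ee_rot: [3.141, -0.001, 0.105]
wrist_force: [0.1, 0.8, -0.3]
width: 0.0428
finger_force: 0.0
```

```bash
python3 gap.py 12; python3 lk.py 13 .065 .45 -.28
python3 - <<'E'
import cv2,numpy as np
a=cv2.imread("pics/wrist12.png"); b=cv2.imread("pics/side13.png")[230:350,180:340]
cv2.imwrite("pics/end.png",np.hstack([cv2.resize(a,(400,300)),cv2.resize(b,(400,300),interpolation=cv2.INTER_CUBIC)]))
E
```

```text
[ 0.3721 -0.2961  0.2018] [ 1.7995e+02 -8.0000e-02  6.0400e+00] [ 0.1  0.8 -0.3] [ 0.   -0.04 -0.01] 20.7
bar top z 0.0653
bar rect [ 430.98 -282.12  151.24   14.31    5.96]
edge yaw 5.93 y at .42/.47 [-0.2762 -0.2711] 131
edge yaw 6.31 y at .42/.47 [-0.2769 -0.2714] 203
wrist n 3766 ztop 0.0654 rect [ 430.6 -281.7  151.8   15.     6. ] line yaw 6.19 mean [ 438.  -281.7]
scene n 95 ztop 0.0657 rect [ 499.5 -274.9   95.    11.7    8.6] line yaw 7.65 mean [ 504.1 -274.4]
side n 698 ztop 0.0651 rect [ 451.1 -280.2  189.8   20.5    6. ] line yaw 6.58 mean [ 451.4 -280.6]
[ 0.3724 -0.2959  0.2007] [-1.7998e+02  6.0000e-02  6.0600e+00] [ 0.35 -0.16 -0.04] [-0.004  0.014  0.024] 0.04256771071958846 20.85
slope deg 3.71
```

View pics/end.png

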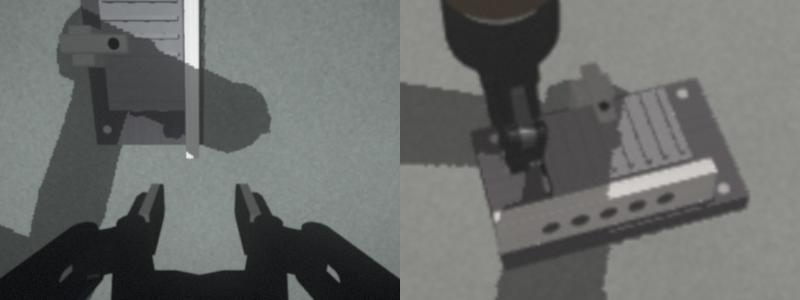

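Left: the bar's top runs along the housing edge (col ~190) with no gap. Right: it stands on the ledge from (497,215) to (715,170), and the robot is clear of it. I'm handing in.

```bash
python3 -c "
from bench import manip
print(manip.sign_off())"
```

```text
the job is handed in; nothing more can be done
None
```

The job is handed in: the straightedge stands released on the jig's ledge, pressed at about 15 N and measured flush against the housing's long side, its middle about 18 mm off the housing's; no verdict came back.

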